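Reset the tripped controller behind its spatter guard

ROBOT

A 6-joint arm with a two-finger parallel gripper is mounted at the origin on the work surface. World frame = base frame: x ahead of the robot, y to its left, z up, the work surface at z = 0. Lengths are in m, angles in degrees, forces in N, time in s.
With the tool pointing down it reaches from about 0.3 to 0.75 m from the base axis. Payload 8.5 kg.
Tool frame: the origin (TCP) lies midway between the tips of the shut fingers; the grasp point (between the pads) lies 19 mm behind it; z points along the fingers, y is the line along which they close (so a half turn about z gives the same grasp; the last joint's range is limited). The gripper opens to 85 mm and grips with 20 to 120 N. Pads are 22 mm wide; open, the fingers measure 114 mm over their backs; the gripper's body (76 mm by 85 mm) begins 54 mm behind the grasp point. The pads swing forward as they close: fully open they stand 13 mm farther back than shut.
Start: joints at [-83.325, 21.807, 74.336, -0, 83.858, -12.336], TCP at [0.179, -0.52, 0.231] pointing down, gripper open.
Joint ranges: [-178.18, 178.18], [-50.72, 133.34], [12.68, 142.11], [-81.47, 261.47], [9.98, 163.14], [-165.26, 165.26]. Speed limits (degrees/s): [136.94, 136.94, 180, 180, 180, 180].

INTERFACE

Orientations are given as a 3x3 rotation matrix whose columns are the frame's x, y, z axes.
In Python, from rig import env gives the robot as it stands. The module is installed in compiled form; this text tells all that it offers.
- The arm moves only by the tool jog_arm, never from a script. Its argument "targets" is a list of rows, each a list of 6 numbers: the shift along the tool's x, y, z in cm, then the turn, a rotation vector about the tool's x, y, z in degrees. A call has 1 to 8 rows; each row is the pose to reach, as a shift and turn from the pose commanded when the call began, along the tool's axes at that moment; what a row does not reach only later rows make up. A row lasts 1/12 s, in which the tool goes at most 41.7 mm and 7.16 degrees, less where a joint would pass 70% of its speed; a pose out of reach is approached as far as the arm can. A call with a gripper value outside its range is refused whole. "hand" is the opening, from 0 (shut) to 1 (fully open), set as the call begins (left out, the last holds). The fingers move at their own pace and stop on an object; "newtons" is the grip in N (left out, the last holds). Time passes only in rows, so rows that repeat a pose let the fingers close. It gives the time, the measured TCP pose, the force, the opening and the grip force at its end, in the units of the state.
- env.observe(): the state, without advancing time (a new reading comes with each control period).
- env.get_image(name): name is "scene" or "top" or "wrist"; returns a dict with "frame" (384x512x3 uint8, red, green, blue), "depth" (384x512 float32, m along the optical axis (not along the pixel's ray), 0 where there is no reading), "fovy" (degrees; the focal length in pixels is half the picture's height over the tangent of half this angle, whatever the lens; pixels are square), "cx", "cy" (the principal point, pixels), "k1" (the pictures are not rectified: a ray, as slopes to the right and down, at radius r is drawn at 1 + k1 r^2 times it, then the intrinsics apply), "cam_to_world" (4x4, takes a point from camera to world coordinates). Camera axes: x right, y down, z forward; pixel columns grow to the right and rows downward; lengths in m; the calibration is good to about 2 mm. A picture is of the moment at which its call begins.
- env.close_job(): hands the job in; it is judged then, once.
Trained networks look in the newest picture that a camera, given by its name, has taken for a name from the list of things; names that differ only in an ending like _2 or _b are one class to them, and where a whole thing is asked for, a point or a joint stands for the part that bears it (a point fixed in the world has none). Each returns a list of dicts, best first, with "score" (0 to 1); they miss things now and then, are a little off and sometimes report something else, mostly with a low value. They report only what shows in the picture. A call takes as long as a camera call. They do not tell look-alikes from the thing itself.
- env.regions_of(camera, target): "pixels" (384x512 bool, what is visible of it) and "point" ([row, column] in pixels, amid what is visible of it).
The state is a dict: "time_s": time; "q": joint angles; "qvel": joint speeds; "joint_efforts": joint torques, N m; "position": TCP position; "tool_rot": TCP orientation; "ft_force": force on the tool from outside, world axes, zero at the start; "wrist_torque": the same for the moment, N m; "grip_width": finger opening in m; "gripper_force": force on a finger pad.
Only numpy, scipy, OpenCV 4.12 (cv2) and the standard library are available. Lean on these libraries where they do the work, as an engineer would, in place of code of your own. Each camera call takes 0.05 s, during which the arm holds its last target. There are 200 camera calls.

TASK

Slide the spatter guard of the control console up to the top, then take the pin punch from the wooden tool rack and with its tip push the deeply recessed reset button, the right-hand one of the two as the robot faces the panel, all the way in for a moment. Afterwards put the punch back fully down in a free hole of the rack and slide the guard fully down again; do not push the left-hand button, and leave the other tools and everything else on the table where they are.

Things in the scene. Friction and masses are not known exactly. Their poses are not given: they have to be found in the camera images.
- console: Fixed grey console, 260 (y) x 190 x 120 mm high, no roof. Origin at table level in the guard's plane, midway between its uprights (24 x 18 mm, 290 high, at y = +-118); x points into the console, away from the robot, z up. Behind the guard a flat panel slopes up and back at 30 deg: surface z = 26 mm + 0.577 x, x = 10 to 157; outward normal (-0.5, 0, 0.866). Cheeks 120 high at y = +-123.
- guard (a joint): Height (m) of the sliding spatter guard: 0 down, 0.14 fully up. A clear pane in an aluminium frame, 214 mm wide, 10 thick, sliding vertically in the console's plane x = 0; when down the frame spans z = 2 to 134 mm. 0.35 kg; friction (7 N) holds it at any height: about 11 N lifts it, 4 N pushes it down.
- guard_tab (a point): Centre of the top of the guard's lifting tab, an aluminium block 14 mm thick (console x), 40 mm wide (console y), standing 34 mm up from the middle of the guard's top edge. Its axes are the console's. It is at z = 168 mm plus the guard's joint value; pinch it from above.
- reset_mouth (a point): Centre of the mouth, on the panel surface, of the right-hand recess (at x = 24, y = -30, z = 40 mm of the console): a round hole 13 mm in diameter, square to the sloping panel. The reset button's black cap (12 mm across) lies 8 mm deep in it. Its axes are the console's. With the guard fully up, a tool along the panel normal passes under the guard's lower edge.
- reset_cap (a point): Centre of the top of the reset button's cap, 8 mm below the mouth when out; its z axis is the panel's outward normal.
- reset_button (a joint): Travel in m of the reset button: 0 out, 0.005 fully in. It springs back; starts to move at 1.4 N, fully in at 4.9 N.
- other_button (a joint): Travel in m of the left-hand button (same kind, same recess, at y = +30 mm of the console); not to be pressed.
- rack: Fixed dark wooden tool rack, a block 60 (x) x 170 (y) x 85 mm high, origin at the centre of its underside. Four vertical round holes, 14 mm in diameter and 75 mm deep with 2 mm chamfers, in a row along its y axis at y = -63, -21, +21, +63 mm; three hold tools, one is empty.
- punch: The pin punch: plain round steel bar standing in the rack, tip down, 180 mm long. Origin at the tip end, z along it from the tip to the head. Tip pin 6 mm in diameter and 25 mm long, then a 10 mm taper to the barrel, 12 mm in diameter to the head, with no head flange; about 0.14 kg, centre of mass 104 mm from the tip. Seated, its origin is 10 mm above the table and 105 mm stands above the rack.
- punch_tip (a point): Centre of the flat tip end of the pin punch (the same point as the punch's origin).
- chisel: Steel chisel standing in the rack, 12 mm shank with a mushroom head 22 mm in diameter, 151 mm long, top 76 mm above the rack; origin at its lower end. Leave in place.
- driver: Tool with a wooden handle 24 mm in diameter and 73 mm high standing on the rack, its 9 mm shaft in the hole; origin at its lower end. Leave in place.
- spray_can: Grey can, 60 mm in diameter, 170 mm high, beside the console; origin at the centre of its underside. Leave in place.
- flux_jar: Amber jar, 56 mm in diameter, 100 mm high, behind the rack; origin at the centre of its underside. Leave in place.
- tape_measure: Steel-cased tape measure, 70 x 65 x 36 mm, in front of the rack; origin at the centre of its underside. Leave in place.
- hammer: Hammer lying between rack and console, head towards the robot; origin under its middle, x along it from handle to head. Leave in place.
- bar_stub: Steel bar stub, 30 x 90 x 30 mm; origin at the centre of its underside. Leave in place.
- dish: Shallow steel dish, 100 mm in diameter, 25 mm high; origin at the centre of its underside. Leave in place.
Things that resemble listed ones, but are neither listed nor needed, are in the scene too. What is shaped like the rack but turquoise is not meant.

How it is judged:
By the outcome, as a careful person would: the job done as asked, in the order asked, and still so for the second after the job is handed in, with the robot touching nothing.
It also fails if it takes over 72 s, if anything falls off the work surface, if the arm or the gripper's body presses on something with over 40 N, if the wrist force passes 120 N, or if a joint passes its speed limit or range.

## Working session

There is one attempt and no reset: what is moved stays moved. The work goes in short steps, Python scripts to look and compute and a tool call to move; the robot and the scene stay as the last step left them, time stands still between calls to the robot, and variables do not carry over. Pictures are saved under pics/ and viewed, at most 10 in all, crops included, and the job is handed in when it is done.

Besides the shell and the picture viewer there is one more tool, called after "Call:" by a JSON object that holds its "api" and its "payload", one argument or row to a line. jog_arm: Moves the arm, as the interface text tells. Its arguments: {"type":"object","properties":{"targets":{"type":"array","items":{"type":"array","items":{"type":"number"}}},"hand":{"type":"number"},"newtons":{"type":"number"}},"required":["targets"]}

```bash
mkdir -p pics
cat > h.py <<'E'
import numpy as np, cv2
from rig import env
def K(im):
    f=192/np.tan(np.radians(im["fovy"])/2); return f
def w(im,rc):  # pixels Nx2 (row,col) -> world using depth
    rc=np.atleast_2d(rc).astype(int); f=K(im)
    d=np.array([im["depth"][r,c] for r,c in rc])
    return ray(im,rc,d)
def ray(im,rc,d):
    f=K(im); rc=np.atleast_2d(rc).astype(float)
    u=(rc[:,1]-im["cx"])/f; v=(rc[:,0]-im["cy"])/f
    x,y=u.copy(),v.copy()
    for _ in range(10):
        s=1+im["k1"]*(x*x+y*y); x=u/s;y=v/s
    P=np.c_[x*d,y*d,d]; T=np.array(im["cam_to_world"])
    return P@T[:3,:3].T+T[:3,3]
def proj(im,P):
    T=np.array(im["cam_to_world"]); p=(np.atleast_2d(P)-T[:3,3])@T[:3,:3]
    x=p[:,0]/p[:,2];y=p[:,1]/p[:,2]; s=1+im["k1"]*(x*x+y*y); f=K(im)
    return np.c_[y*s*f+im["cy"],x*s*f+im["cx"]]
def cloud(im,mask):
    rc=np.argwhere(mask&(im["depth"]>0)); return w(im,rc)
def save(im,name): cv2.imwrite("pics/"+name,cv2.cvtColor(im["frame"],cv2.COLOR_RGB2BGR))
E
cat > a.py <<'E'
from h import *
np.set_printoptions(precision=3,suppress=True)
o=[]
for c in("scene","top"):
    im=env.get_image(c); o.append(im["frame"]); 
    print(c,im["fovy"],im["k1"],np.array(im["cam_to_world"])[:3,3])
    np.save(c+".npy",im,allow_pickle=True)
    for t in("console","guard","guard_tab","reset_mouth","rack","punch","chisel","driver","hammer","spray_can","flux_jar"):
        for r in env.regions_of(c,t):
            if r["score"]<.2: continue
            p=cloud(im,r["pixels"]); print(t,round(r["score"],2),r["point"],r["pixels"].sum(),np.median(p,0) if len(p) else None, p.min(0) if len(p) else '',p.max(0)if len(p) else '')
for n,f in zip("st",o): cv2.imwrite(f"pics/{n}0.png",cv2.resize(f[:,:,::-1],(800,600)))
E
python3 a.py
```

```text
scene 42.818868305648834 -0.10966026584237286 [1.436 0.295 1.101]
console 0.59 [247.7, 320.9] 9695 [0.565 0.206 0.094] [ 0.187  0.009 -0.006] [0.687 0.349 0.293]
guard 0.84 [224.3, 328.9] 2932 [0.506 0.207 0.106] [ 0.288  0.085 -0.006] [0.517 0.318 0.2  ]
guard 0.44 [244.9, 323.5] 9483 [0.569 0.206 0.095] [ 0.3    0.039 -0.004] [0.687 0.346 0.293]
guard 0.2 [225.2, 153.4] 622 [ 0.646 -0.269  0.07 ] [ 0.552 -0.35  -0.004] [ 0.662 -0.25   0.105]
reset_mouth 0.71 [244.5, 321.2] 9685 [0.565 0.206 0.094] [ 0.238  0.025 -0.006] [0.687 0.347 0.293]
rack 0.97 [206.4, 181.3] 1590 [ 0.549 -0.223  0.069] [ 0.475 -0.333 -0.005] [ 0.587 -0.152  0.108]
rack 0.63 [153.9, 203.5] 1412 [ 0.31  -0.252  0.071] [ 0.122 -0.403 -0.009] [ 0.36  -0.175  0.092]
rack 0.58 [272.7, 191.5] 2407 [ 0.769 -0.095  0.079] [ 0.653 -0.189 -0.007] [ 0.781 -0.017  0.093]
punch 0.4 [175.7, 161.2] 146 [ 0.513 -0.3    0.125] [ 0.329 -0.412 -0.006] [ 0.52  -0.293  0.192]
chisel 0.54 [247.2, 320.8] 9611 [0.568 0.206 0.094] [ 0.179  0.039 -0.006] [0.687 0.347 0.293]
chisel 0.46 [195.5, 192.9] 116 [ 0.552 -0.181  0.136] [ 0.422 
[... 1063 characters left out ...]
.02   0.093]
rack 0.61 [191.2, 328.7] 1168 [ 0.52  -0.237  0.085] [ 0.472 -0.326 -0.002] [ 0.575 -0.154  0.096]
rack 0.58 [275.8, 337.7] 1340 [ 0.289 -0.258  0.086] [ 0.231 -0.369 -0.004] [ 0.352 -0.177  0.621]
chisel 0.41 [177.3, 314.5] 53 [ 0.543 -0.182  0.161] [ 0.535 -0.193  0.085] [ 0.551 -0.174  0.166]
driver 0.5 [189.5, 342.6] 74 [ 0.518 -0.257  0.156] [ 0.509 -0.27   0.103] [ 0.529 -0.25   0.163]
hammer 0.88 [233.3, 242.2] 681 [0.403 0.005 0.024] [ 0.292 -0.011 -0.006] [0.518 0.022 0.032]
spray_can 0.71 [162.3, 236.9] 517 [0.587 0.014 0.17 ] [ 0.565 -0.013  0.   ] [0.654 0.044 0.177]
flux_jar 0.74 [152.0, 338.6] 442 [ 0.623 -0.273  0.098] [ 0.6   -0.332 -0.001] [ 0.674 -0.252  0.107]
```

View pics/s0.png

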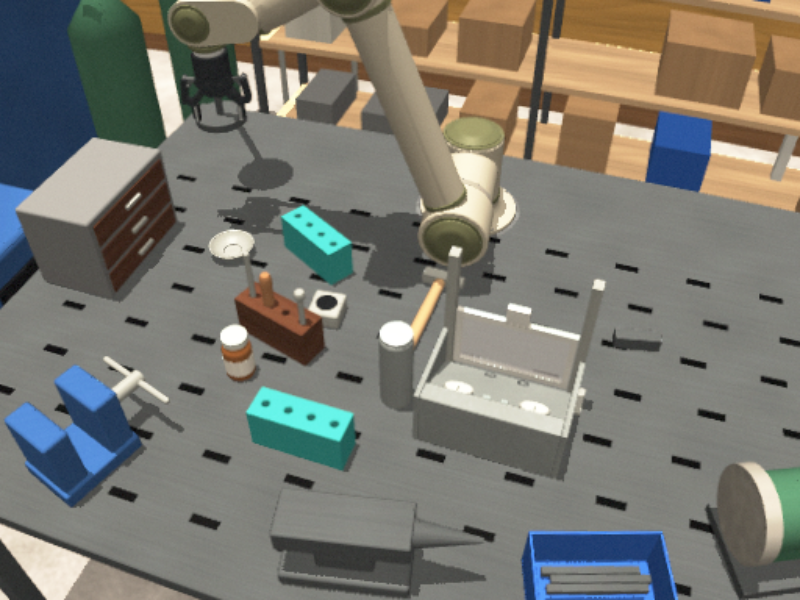

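View pics/t0.png

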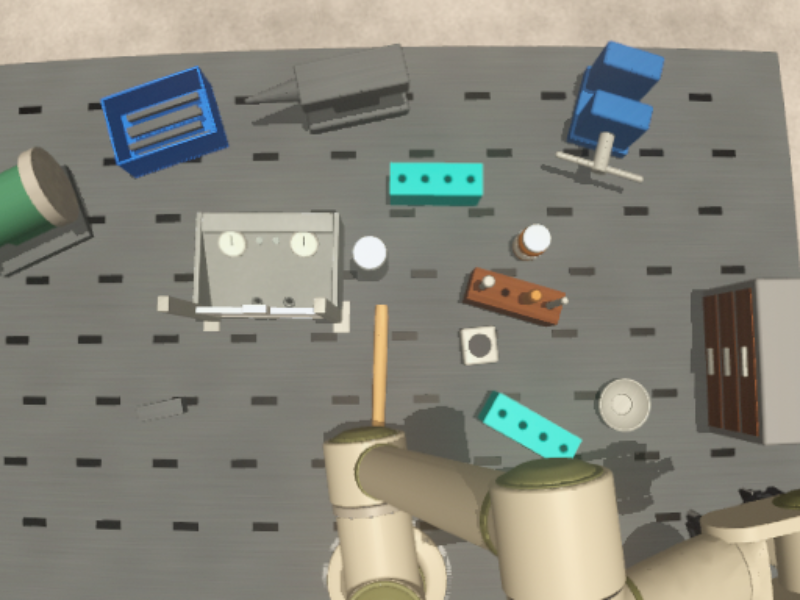

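The scene shows, in the 800x600 picture, a brown rack with three tools. The candidates for the punch are the thin plain bar at scene (250,272) / top (558,301), the wooden driver at (266,285) and the round-headed chisel at (300,305). The plain bar at the outer end fits the description, and the free hole lies between chisel and driver. The turquoise racks at (315,243) and (300,425) are decoys. The guard tab is at scene (518,313).

```bash
cat > b.py <<'E'
from h import *
np.set_printoptions(precision=4,suppress=True)
def img(c): return np.load(c+".npy",allow_pickle=True).item()
def near(P,z0,z1,box): return P[(P[:,2]>z0)&(P[:,2]<z1)&(P[:,0]>box[0])&(P[:,0]<box[1])&(P[:,1]>box[2])&(P[:,1]<box[3])]
for c in("scene","top"):
    im=img(c); P=cloud(im,np.ones((384,512),bool)); print(c)
    r=near(P,.079,.091,(.46,.59,-.34,-.14)); R=cv2.minAreaRect((r[:,:2]*1000).astype(np.float32)); print("rack",len(r),R, np.median(r[:,2]))
    for nm,b,z0,z1 in(("upL",(.45,.55,.28,.38),.25,.30),("upR",(.45,.55,.04,.14),.25,.30),("tab",(.47,.53,.15,.26),.158,.178),("paneTop",(.47,.53,.1,.31),.125,.14),
       ("punch",(.48,.54,-.33,-.275),.1,.20),("driver",(.48,.56,-.275,-.23),.1,.17),("chis",(.5,.58,-.21,-.15),.13,.175),("can",(.53,.65,-.02,.06),.16,.18)):
        q=near(P,z0,z1,b); 
        if len(q): print(nm,len(q),q.min(0),q.max(0),q.mean(0))
    # console walls at z=.12
    q=near(P,.114,.124,(.5,.72,.04,.36)); print("walls",len(q),cv2.minAreaRect((q[:,:2]*1000).astype(np.float32)))
    q=near(P,.03,.12,(.5,.68,.10,.31)); A=np.c_[q[:,:2],np.ones(len(q))]
    keep=np.ones(len(q),bool)
    for _ in range(8):
        s=np.linalg.lstsq(A[keep],q[keep,2],rcond=None)[0]; keep=abs(A@s-q[:,2])<.004
    print("panel plane",s,keep.sum(),"dir",np.degrees(np.arctan2(s[1],s[0])),"slope",np.hypot(s[0],s[1]))
im=img("scene"); a=cv2.resize(im["frame"][140:250,130:240,::-1],None,fx=3.6,fy=3.6,interpolation=2)
im=img("top"); b=cv2.resize(im["frame"][165:215,290:370,::-1],(640//2*1,200)); 
b2=cv2.resize(im["frame"][130:215,95:225,::-1],(400,262)); cv2.imwrite("pics/c1.png",np.hstack([a[:396],np.vstack([cv2.copyMakeBorder(cv2.resize(im["frame"][165:215,290:370,::-1],(400,200)),0,0,0,0,0),b2])[:396]]))
E
python3 b.py
```

```text
scene
rack 702 ((530.4801025390625, -241.61605834960938), (171.19288635253906, 65.04627990722656), 73.33951568603516) 0.08421508609778816
upL 139 [0.4939 0.3139 0.2502] [0.5233 0.3327 0.293 ] [0.5138 0.3231 0.2765]
upR 140 [0.4876 0.0784 0.2508] [0.5172 0.0971 0.2934] [0.5075 0.089  0.2751]
tab 171 [0.4963 0.1512 0.1582] [0.5145 0.2598 0.1777] [0.5073 0.2054 0.1653]
paneTop 299 [0.499  0.1009 0.1251] [0.5144 0.3098 0.14  ] [0.5059 0.2058 0.1324]
punch 100 [ 0.5061 -0.3066  0.1006] [ 0.5197 -0.2931  0.1922] [ 0.5135 -0.299   0.1482]
driver 140 [ 0.5133 -0.2711  0.1   ] [ 0.5381 -0.2473  0.1595] [ 0.5284 -0.2572  0.1339]
chis 66 [ 0.5384 -0.1952  0.1304] [ 0.5604 -0.1713  0.1652] [ 0.5513 -0.181   0.1527]
can 293 [ 0.5681 -0.0077  0.16  ] [0.6283 0.0456 0.1736] [0.6013 0.0194 0.1683]
walls 1710 ((592.9453125, 186.11981201171875), (289.8937072753906, 182.6683349609375), 89.2453842163086)
panel plane [ 0.1247  0.0351 -0.002 ] 389 dir 15.70517438731628 slope 0.12949520580022733
top
rack 1040 ((526.0895385742188, -243.87814331054688), (169.49563598632812, 61.29070281982422), 72.47543334960938) 0.08601671855593696
upL 148 [0.4915 0.3114 0.2502] [0.5159 0.3328 0.2956] [0.5031 0.3185 0.2809]
upR 109 [0.486  0.0771 0.2501] [0.5097 0.0949 0.2945] [0.4972 0.0848 0.2847]
tab 97 [0.4955 0.1519 0.1589] [0.506  0.2591 0.1715] [0.5003 0.201  0.1646]
punch 56 [ 0.5014 -0.3087  0.1001] [ 0.5123 -0.2967  0.1944] [ 0.5064 -0.3005  0.1597]
driver 96 [ 0.508  -0.2734  0.1001] [ 0.5309 -0.2504  0.1629] [ 0.5185 -0.2592  0.145 ]
chis 55 [ 0.5349 -0.193   0.1514] [ 0.5541 -0.1742  0.1658] [ 0.544  -0.1832  0.1608]
can 374 [ 0.567  -0.0117  0.16  ] [0.6222 0.0439 0.1766] [0.5941 0.0162 0.1702]
walls 1487 ((592.045166015625, 186.58663940429688), (291.44317626953125, 174.95413208007812), 87.72117614746094)
panel plane [ 0.5789 -0.0169 -0.26  ] 2722 dir -1.6747139769891832 slope 0.5791121505474371
```

View pics/c1.png

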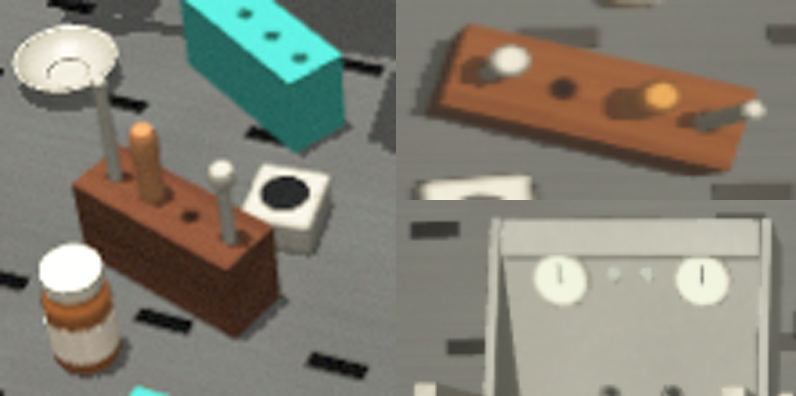

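The close crop confirms it: in the left part of c1 the plain bar at (105,130) has no mushroom head and no wooden handle, so it is the punch. The free hole is at (190,215), between driver and chisel.

```bash
cat >> h.py <<'E'
from scipy.spatial.transform import Rotation as Ro
np.set_printoptions(precision=4,suppress=True)
def rz(a): return Ro.from_euler('z',a,degrees=True).as_matrix()
def down(yaw): # tool z down, tool y axis at world angle yaw (deg)
    a=np.radians(yaw); y=np.array([np.cos(a),np.sin(a),0]); z=np.array([0,0,-1.]); return np.c_[np.cross(y,z),y,z]
def mv(p,R):
    s=env.observe(); R0=np.array(s["tool_rot"]); 
    print("row", np.round((R0.T@(np.array(p)-s["position"]))*100,2), np.round(Ro.from_matrix(R0.T@R).as_rotvec(degrees=True),2))
def st():
    s=env.observe(); R=np.array(s["tool_rot"]); print("t",s["time_s"],"p",np.array(s["position"]),"q",np.array(s["q"]),"F",np.array(s["ft_force"]),"w",s["grip_width"],"g",s["gripper_force"]); print(R)
E
python3 - <<'E'
from h import *
st()
for yaw in (-1.5,178.5): mv([.503,.205,.33],down(yaw))
E
```

```text
t 1.2 p [ 0.1792 -0.52    0.2313] q [-83.3254  21.8048  74.3354  -0.0001  83.8564 -12.335 ] F [-1.4215 -0.1091  0.0819] w 0.08556193985897713 g 0.0
[[ 0.9455  0.3257  0.    ]
 [ 0.3257 -0.9455 -0.0001]
 [-0.      0.0001 -1.    ]]
row [ 54.23 -58.    -9.87] [  0.     0.   -69.49]
row [ 54.23 -58.    -9.87] [  0.    -0.   110.51]
```

Call:
{"api": "jog_arm", "payload": {
  "targets": [
    [54.2,-58,-9.9,0,0,-69.5],
    [54.2,-58,-9.9,0,0,-69.5],
    [54.2,-58,-9.9,0,0,-69.5],
    [54.2,-58,-9.9,0,0,-69.5],
    [54.2,-58,-9.9,0,0,-69.5],
    [54.2,-58,-9.9,0,0,-69.5],
    [54.2,-58,-9.9,0,0,-69.5],
    [54.2,-58,-9.9,0,0,-69.5]
  ],
  "hand": 1
}}

```text
time_s: 1.87
position: [0.3142, -0.216, 0.273]
tool_rot: [[0.231, 0.973, 0.0], [0.973, -0.231, -0.0], [-0.0, 0.001, -1.0]]
ft_force: [1.3, -1.1, 0.4]
grip_width: 0.0854
gripper_force: 0.0
```

Run:
```python
from h import *
st(); mv([.503,.205,.33],down(-1.5))
```

```text
t 1.8667 p [ 0.3142 -0.216   0.273 ] q [-52.467    2.4808  93.0265   0.0052  84.4542 -39.0902] F [ 1.2725 -1.1261  0.4112] w 0.08538051411191491 g 0.0
[[ 0.2314  0.9729  0.0005]
 [ 0.9729 -0.2314 -0.0005]
 [-0.0004  0.0006 -1.    ]]
row [45.33  8.63 -5.71] [  0.03   0.02 -11.88]
```

Call:
{"api": "jog_arm", "payload": {
  "targets": [
    [43,8.6,-5.7,0,0,-11.9],
    [43,8.6,-5.7,0,0,-11.9],
    [43,8.6,-5.7,0,0,-11.9],
    [43,8.6,-5.7,0,0,-11.9],
    [43,8.6,-5.7,0,0,-11.9],
    [43,8.6,-5.7,0,0,-11.9],
    [43,8.6,-5.7,0,0,-11.9],
    [43,8.6,-5.7,0,0,-11.9]
  ]
}}

```text
time_s: 2.53
position: [0.454, 0.084, 0.316]
tool_rot: [[0.031, 1.0, 0.001], [1.0, -0.031, -0.0], [-0.0, 0.001, -1.0]]
ft_force: [-0.1, -0.5, -0.2]
grip_width: 0.0854
gripper_force: 0.0
```

Run:
```python
from h import *
st(); mv([.503,.205,.30],down(-1.5))
```

```text
t 2.5333 p [0.454 0.084 0.316] q [-4.2624  9.7459 77.4813 -0.0049 92.7348 -2.4927] F [-0.1436 -0.5104 -0.2215] w 0.08537210486167049 g 0.0
[[ 0.0309  0.9995  0.0007]
 [ 0.9995 -0.0309 -0.0001]
 [-0.0001  0.0007 -1.    ]]
row [12.25  4.53  1.61] [ 0.04  0.01 -0.27]
```

Call:
{"api": "jog_arm", "payload": {
  "targets": [
    [10,3.5,0,0,0,0],
    [10,3.5,0,0,0,0],
    [10,3.5,0,0,0,0],
    [10,3.5,0,0,0,0],
    [10,3.5,0,0,0,0],
    [10,3.5,0,0,0,0]
  ]
}}

```text
time_s: 3.03
position: [0.4916, 0.1799, 0.3155]
tool_rot: [[0.032, 1.0, -0.0], [1.0, -0.032, -0.0], [-0.0, -0.0, -1.0]]
ft_force: [-0.0, -1.3, 0.3]
grip_width: 0.0856
gripper_force: 0.0
```

Run:
```python
from h import *
st(); im=env.get_image("wrist"); np.save("w1.npy",im,allow_pickle=True); save(im,"w1.png")
T=np.array(im["cam_to_world"]);print(T,im["fovy"])
for c in("wrist","top"):
  for r in env.regions_of(c,"guard_tab"): print(c,r["score"],r["point"],r["pixels"].sum())
P=cloud(im,im["depth"]>0); q=P[(P[:,2]>.155)&(P[:,2]<.18)&(P[:,0]>.46)&(P[:,0]<.55)&(P[:,1]>.15)&(P[:,1]<.26)]
print(len(q), q.min(0) if len(q) else'', q.max(0) if len(q) else '')
q=q[abs(q[:,2]-np.median(q[:,2]))<.004]
if len(q)>5: print(cv2.minAreaRect((q[:,:2]*1000).astype(np.float32)),np.median(q[:,2]))
```

```text
t 3.0333 p [0.4916 0.1799 0.3155] q [ 7.1409 16.416  68.6224 -0.0183 94.9751  8.9476] F [-0.0122 -1.2527  0.269 ] w 0.08555102254697963 g 0.0
[[ 0.0316  0.9995 -0.0002]
 [ 0.9995 -0.0316 -0.0003]
 [-0.0004 -0.0002 -1.    ]]
[[ 0.9995 -0.0307 -0.0092  0.4935]
 [-0.032  -0.959  -0.2815  0.2519]
 [-0.0002  0.2816 -0.9595  0.4586]
 [ 0.      0.      0.      1.    ]] 70.37656499796516
wrist 0.58 [145.7, 261.3] 2108
top 0.89 [199.0, 164.7] 511
528 [0.4955 0.15   0.1623] [0.5076 0.26   0.1794]
((501.13055419921875, 204.94569396972656), (109.91905212402344, 9.702546119689941), 88.90237426757812) 0.16421720381308114
```

View pics/w1.png

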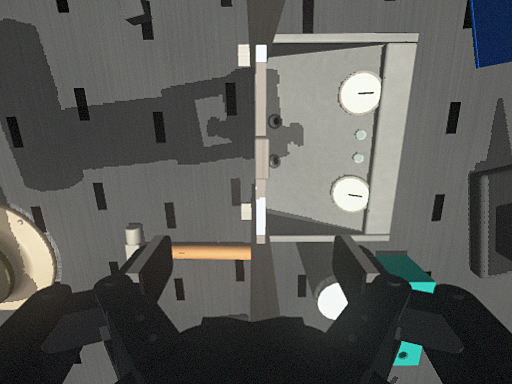

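The wrist view shows the guard edge-on at column ~262, with the tab at rows 135–180 and the two recesses at (121,275) and (161,275). The guard already stands slightly raised, with its top edge at z≈0.164, so I'll measure the tab at its real height.

Run:
```python
from h import *
for n in("w1","top","scene"):
  im=np.load(n+".npy",allow_pickle=True).item(); P=cloud(im,im["depth"]>0)
  q=P[(P[:,2]>.185)&(P[:,2]<.215)&(P[:,0]>.46)&(P[:,0]<.55)&(P[:,1]>.13)&(P[:,1]<.28)]; m=np.median(q[:,2])
  q=q[q[:,2]>m-.006]; print(n,len(q),m,q.min(0),q.max(0),cv2.minAreaRect((q[:,:2]*1000).astype(np.float32)))
  for lo,hi in((.06,.11),(.3,.35)):
    u=P[(P[:,2]>.28)&(P[:,2]<.3)&(P[:,0]>.46)&(P[:,0]<.55)&(P[:,1]>lo)&(P[:,1]<hi)]
    if len(u): print(u.min(0),u.max(0),len(u))
im=np.load("w1.npy",allow_pickle=True).item()
print("mouths",w(im,[[121,275],[161,275],[121,270],[161,270],[121,281],[161,281]]))
P=cloud(im,im["depth"]>0);q=P[(P[:,2]>.03)&(P[:,2]<.12)&(P[:,0]>.52)&(P[:,0]<.66)&(P[:,1]>.12)&(P[:,1]<.29)];A=np.c_[q[:,:2],np.ones(len(q))];k=np.ones(len(q),bool)
for _ in range(8):
  s=np.linalg.lstsq(A[k],q[k,2],rcond=None)[0];k=abs(A@s-q[:,2])<.004
print(s,k.sum(),np.degrees(np.arctan2(s[1],s[0])),"x at z=26:",(.026-s[2]-s[1]*.205)/s[0])
```

```text
w1 609 0.19806076992551985 [0.4943 0.1862 0.1921] [0.5086 0.2261 0.2001] ((501.6588134765625, 206.1299591064453), (39.799842834472656, 13.812698364257812), 88.34336853027344)
[0.4868 0.0952 0.28  ] [0.5104 0.0982 0.2873] 149
top 95 0.19758321718090466 [0.4939 0.1847 0.1924] [0.5073 0.2241 0.2018] ((500.5744934082031, 204.37890625), (39.20402908325195, 13.102107048034668), 89.28807067871094)
[0.4861 0.0776 0.2837] [0.5097 0.0949 0.2945] 88
[0.4919 0.3123 0.2817] [0.5159 0.3328 0.2956] 98
scene 83 0.19536897745745674 [0.4969 0.186  0.1897] [0.5138 0.2262 0.2005] ((505.37139892578125, 206.1033477783203), (16.92849349975586, 40.204795837402344), 0.18034029006958008)
[0.4876 0.0794 0.2805] [0.5172 0.0971 0.2934] 64
[0.4939 0.314  0.2806] [0.5204 0.3327 0.293 ] 68
mouths [[0.5276 0.2351 0.0322]
 [0.5271 0.1738 0.0324]
 [0.5198 0.2355 0.036 ]
 [0.5191 0.1744 0.0347]
 [0.5353 0.2354 0.0465]
 [0.5351 0.1762 0.0472]]
[ 0.5813 -0.0151 -0.262 ] 10258 -1.4906723881508421 x at z=26: 0.5007820270885236
```

Run:
```python
from h import *
mv([.5015,.206,.169],down(-1.6))
```

```text
row [ 2.69  0.89 14.69] [ 0.03  0.   -0.28]
```

Call:
{"api": "jog_arm", "payload": {
  "targets": [
    [2.6,0.9,2,0,0,0],
    [2.6,0.9,6,0,0,0],
    [2.6,0.9,10,0,0,0],
    [2.6,0.9,13,0,0,0],
    [2.6,0.9,14.7,0,0,0],
    [2.6,0.9,14.7,0,0,0],
    [2.6,0.9,14.7,0,0,0]
  ]
}}

```text
time_s: 3.77
position: [0.5017, 0.2056, 0.1689]
tool_rot: [[0.032, 0.999, -0.0], [0.999, -0.032, -0.0], [-0.0, -0.0, -1.0]]
ft_force: [0.6, 0.4, 1.1]
grip_width: 0.0856
gripper_force: 0.0
```

Call:
{"api": "jog_arm", "payload": {
  "targets": [
    [0,0,0,0,0,0],
    [0,0,0,0,0,0],
    [0,0,0,0,0,0],
    [0,0,0,0,0,0],
    [0,0,0,0,0,0],
    [0,0,0,0,0,0],
    [0,0,0,0,0,0]
  ],
  "hand": 0,
  "newtons": 50
}}

```text
time_s: 4.35
position: [0.5015, 0.2062, 0.1688]
tool_rot: [[0.031, 1.0, 0.0], [1.0, -0.031, -0.0], [-0.0, 0.0, -1.0]]
ft_force: [-1.0, 0.1, 1.8]
grip_width: 0.0131
gripper_force: 53.1
```

Call:
{"api": "jog_arm", "payload": {
  "targets": [
    [0,0,-1.5,0,0,0],
    [0,0,-3.5,0,0,0],
    [0,0,-5.5,0,0,0],
    [0,0,-7.5,0,0,0],
    [0,0,-9.2,0,0,0],
    [0,0,-10.5,0,0,0],
    [0,0,-10.8,0,0,0],
    [0,0,-10.8,0,0,0]
  ]
}}

```text
time_s: 5.02
position: [0.5016, 0.2062, 0.2768]
tool_rot: [[0.031, 1.0, 0.0], [1.0, -0.031, 0.0], [0.0, 0.0, -1.0]]
ft_force: [-2.5, -0.9, 3.1]
grip_width: 0.0134
gripper_force: 53.6
```

Call:
{"api": "jog_arm", "payload": {
  "targets": [
    [0,0,-0.15,0,0,0],
    [0,0,-0.3,0,0,0],
    [0,0,-0.3,0,0,0]
  ]
}}

```text
time_s: 5.27
position: [0.5015, 0.2062, 0.2784]
tool_rot: [[0.031, 1.0, -0.002], [1.0, -0.031, -0.0], [-0.0, -0.002, -1.0]]
ft_force: [2.0, 0.2, -11.0]
grip_width: 0.013
gripper_force: 51.5
```

Call:
{"api": "jog_arm", "payload": {
  "targets": [
    [0,0,-0.15,0,0,0],
    [0,0,-0.15,0,0,0],
    [0,0,-0.15,0,0,0]
  ]
}}

```text
time_s: 5.52
position: [0.5014, 0.2062, 0.2794]
tool_rot: [[0.031, 1.0, -0.003], [1.0, -0.031, -0.0], [-0.0, -0.003, -1.0]]
ft_force: [4.9, 1.9, -22.2]
grip_width: 0.0131
gripper_force: 51.7
```

Call:
{"api": "jog_arm", "payload": {
  "targets": [
    [0,0,0.15,0,0,0],
    [0,0,0.15,0,0,0],
    [0,0,0.15,0,0,0]
  ]
}}

```text
time_s: 5.77
position: [0.5015, 0.2062, 0.2794]
tool_rot: [[0.031, 1.0, -0.0], [1.0, -0.031, 0.0], [0.0, -0.0, -1.0]]
ft_force: [3.9, 1.0, -14.2]
grip_width: 0.013
gripper_force: 52.5
```

Call:
{"api": "jog_arm", "payload": {
  "targets": [
    [0,0,0,0,0,0],
    [0,0,0,0,0,0],
    [0,0,0,0,0,0],
    [0,0,-1,0,0,0],
    [0,0,-4,0,0,0],
    [0,0,-8,0,0,0],
    [0,0,-8,0,0,0],
    [0,0,-8,0,0,0]
  ],
  "hand": 1
}}

```text
time_s: 6.43
position: [0.502, 0.2063, 0.3626]
tool_rot: [[0.031, 0.999, 0.007], [1.0, -0.031, 0.001], [0.001, 0.007, -1.0]]
ft_force: [0.4, -0.9, -0.1]
grip_width: 0.0855
gripper_force: 0.0
```

Run:
```python
from h import *
st(); im=env.get_image("wrist"); np.save("w2.npy",im,allow_pickle=True)
P=cloud(im,im["depth"]>0)
q=P[(P[:,2]>.295)&(P[:,2]<.33)&(P[:,0]>.46)&(P[:,0]<.55)&(P[:,1]>.13)&(P[:,1]<.28)]; print(len(q),np.median(q[:,2]) if len(q) else '')
mv([.40,-.26,.34],down(-17))
```

```text
t 6.4333 p [0.502  0.2063 0.3626] q [  9.8338  17.681   59.3566  -0.0029 102.5664  11.6378] F [ 0.3586 -0.8986 -0.0872] w 0.08548168472974452 g 0.0
[[ 0.0315  0.9995  0.0068]
 [ 0.9995 -0.0315  0.0011]
 [ 0.0013  0.0068 -1.    ]]
934 0.3083909272907357
row [-46.92  -8.69   2.02] [ 0.15 -0.05 15.2 ]
```

Call:
{"api": "jog_arm", "payload": {
  "targets": [
    [-48.6,1.5,2,0,0,16],
    [-48.6,1.5,2,0,0,16],
    [-48.6,1.5,2,0,0,16],
    [-48.6,1.5,2,0,0,16],
    [-48.6,1.5,2,0,0,16],
    [-48.6,1.5,2,0,0,16],
    [-48.6,1.5,2,0,0,16],
    [-48.6,1.5,2,0,0,16]
  ]
}}

```text
time_s: 7.15
position: [0.5006, -0.1287, 0.3451]
tool_rot: [[0.306, 0.952, -0.001], [0.952, -0.306, 0.001], [0.0, -0.001, -1.0]]
ft_force: [0.8, 0.2, 0.3]
grip_width: 0.0854
gripper_force: 0.0
```

Run:
```python
from h import *
mv([.505,-.29,.32],down(-17.5))
```

```text
row [-15.22   5.35   2.5 ] [-0.07 -0.01 -0.31]
```

Call:
{"api": "jog_arm", "payload": {
  "targets": [
    [-13.2,4.7,2,0,0,0],
    [-13.2,4.7,2,0,0,0],
    [-13.2,4.7,2,0,0,0],
    [-13.2,4.7,2,0,0,0],
    [-13.2,4.7,2,0,0,0],
    [-13.2,4.7,2,0,0,0]
  ]
}}

```text
time_s: 7.65
position: [0.5056, -0.2669, 0.3249]
tool_rot: [[0.307, 0.952, -0.001], [0.952, -0.307, 0.002], [0.001, -0.002, -1.0]]
ft_force: [0.9, -0.1, -0.1]
grip_width: 0.085
gripper_force: 0.0
```

Run:
```python
from h import *
st(); im=env.get_image("wrist"); np.save("w3.npy",im,allow_pickle=True); save(im,"w3.png")
for r in env.regions_of("wrist","punch"):
  p=cloud(im,r["pixels"]); print(r["score"],r["point"],len(p),p.min(0),p.max(0),np.median(p,0))
P=cloud(im,im["depth"]>0)
q=P[(P[:,2]>.1)&(P[:,2]<.22)&(P[:,0]>.48)&(P[:,0]<.54)&(P[:,1]>-.33)&(P[:,1]<-.28)]
print(len(q)); 
for z in np.arange(.1,.2,.01):
  k=q[(q[:,2]>=z)&(q[:,2]<z+.01)]
  if len(k): print(z,len(k),k.min(0),k.max(0))
r=P[(P[:,2]>.081)&(P[:,2]<.089)&(P[:,0]>.46)&(P[:,0]<.59)&(P[:,1]>-.34)&(P[:,1]<-.14)];print(cv2.minAreaRect((r[:,:2]*1000).astype(np.float32)))
```

```text
t 7.65 p [ 0.5056 -0.2669  0.3249] q [-39.6974  21.571   59.4742   0.0185  99.0719 -21.8337] F [ 0.9147 -0.0819 -0.1174] w 0.08500044223641857 g 0.0
[[ 0.3067  0.9518 -0.0014]
 [ 0.9518 -0.3067  0.0015]
 [ 0.0011 -0.0018 -1.    ]]
0.57 [198.2, 265.7] 338 [ 0.5016 -0.3689 -0.    ] [ 0.5162 -0.2952  0.1916] [ 0.5105 -0.299   0.1593]
285
0.1 15 [ 0.5058 -0.3018  0.1008] [ 0.5152 -0.2971  0.1089]
0.11 15 [ 0.5054 -0.3009  0.1105] [ 0.515  -0.2971  0.1186]
0.12 23 [ 0.5046 -0.3023  0.1206] [ 0.5154 -0.2972  0.13  ]
0.13 17 [ 0.5041 -0.303   0.1301] [ 0.5156 -0.2973  0.1388]
0.13999999999999999 23 [ 0.5059 -0.3014  0.1401] [ 0.5156 -0.2971  0.1494]
0.14999999999999997 25 [ 0.5051 -0.3042  0.1502] [ 0.5158 -0.2973  0.1599]
0.15999999999999998 27 [ 0.5044 -0.3052  0.1601] [ 0.5159 -0.2976  0.1696]
0.16999999999999998 28 [ 0.5059 -0.3015  0.1702] [ 0.5161 -0.2975  0.1796]
0.17999999999999997 72 [ 0.5047 -0.3092  0.1801] [ 0.5162 -0.2975  0.19  ]
0.18999999999999995 40 [ 0.5068 -0.3078  0.19  ] [ 0.5146 -0.2985  0.1916]
((526.7496337890625, -242.87460327148438), (170.06883239746094, 60.06302261352539), 72.86383056640625)
```

View pics/w3.png

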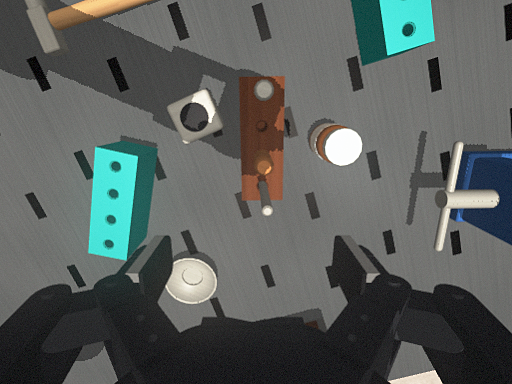

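Run:
```python
from h import *
mv([.5098,-.3032,.136],down(-17.2))
```

```text
row [-3.48  1.51 19.01] [ 0.01 -0.02 -0.52]
```

Call:
{"api": "jog_arm", "payload": {
  "targets": [
    [-3.4,1.5,2,0,0,-0.5],
    [-3.4,1.5,5,0,0,-0.5],
    [-3.4,1.5,9,0,0,-0.5],
    [-3.4,1.5,9,0,0,-0.5],
    [-3.4,1.5,9,0,0,-0.5],
    [-3.4,1.5,9,0,0,-0.5]
  ]
}}

```text
time_s: 8.25
position: [0.5108, -0.3034, 0.2388]
tool_rot: [[0.296, 0.955, 0.003], [0.955, -0.296, -0.003], [-0.002, 0.004, -1.0]]
ft_force: [1.3, 0.1, 0.6]
grip_width: 0.0853
gripper_force: 0.0
```

Run:
```python
from h import *
mv([.5098,-.3032,.136],down(-17.2))
im=env.get_image("wrist"); P=cloud(im,im["depth"]>0)
q=P[(P[:,2]>.1)&(P[:,2]<.22)&(P[:,0]>.48)&(P[:,0]<.54)&(P[:,1]>-.33)&(P[:,1]<-.28)]
for z in np.arange(.12,.2,.01):
  k=q[(q[:,2]>=z)&(q[:,2]<z+.01)]
  if len(k): print(z,len(k),k.min(0),k.max(0))
```

```text
row [ 0.01 -0.14 10.28] [ 0.22  0.1  -0.01]
0.12 28 [ 0.504  -0.3042  0.1202] [ 0.5154 -0.2971  0.1299]
0.13 35 [ 0.5043 -0.3032  0.1305] [ 0.5155 -0.297   0.1392]
0.14 37 [ 0.5047 -0.3025  0.1401] [ 0.5156 -0.297   0.1499]
0.15000000000000002 45 [ 0.5051 -0.3043  0.1502] [ 0.5157 -0.2972  0.1599]
0.16000000000000003 43 [ 0.5054 -0.3028  0.161 ] [ 0.5159 -0.2972  0.1699]
0.17000000000000004 56 [ 0.5056 -0.3047  0.17  ] [ 0.516  -0.2972  0.18  ]
0.18000000000000005 123 [ 0.5047 -0.3087  0.1802] [ 0.5161 -0.2972  0.19  ]
0.19000000000000006 102 [ 0.506  -0.3072  0.19  ] [ 0.5158 -0.2975  0.1919]
```

Centred on the punch at (0.510,-0.303). Now lowering.

Call:
{"api": "jog_arm", "payload": {
  "targets": [
    [0,0,3,0,0,0],
    [0,0,6,0,0,0],
    [0,0,9,0,0,0],
    [0,0,10.3,0,0,0],
    [0,0,10.3,0,0,0],
    [0,0,10.3,0,0,0]
  ]
}}

```text
time_s: 8.8
position: [0.5107, -0.3043, 0.1349]
tool_rot: [[0.297, 0.955, 0.002], [0.955, -0.297, -0.002], [-0.001, 0.003, -1.0]]
ft_force: [0.6, 0.2, 1.3]
grip_width: 0.0851
gripper_force: 0.0
```

Call:
{"api": "jog_arm", "payload": {
  "targets": [
    [0,0,0,0,0,0],
    [0,0,0,0,0,0],
    [0,0,0,0,0,0],
    [0,0,0,0,0,0],
    [0,0,0,0,0,0],
    [0,0,0,0,0,0],
    [0,0,0,0,0,0],
    [0,0,0,0,0,0]
  ],
  "hand": 0,
  "newtons": 70
}}

```text
time_s: 9.47
position: [0.5095, -0.3038, 0.1331]
tool_rot: [[0.297, 0.955, -0.001], [0.955, -0.297, 0.0], [-0.0, -0.001, -1.0]]
ft_force: [-2.0, 0.5, 4.0]
grip_width: 0.0105
gripper_force: 68.1
```

Run:
```python
from h import *
st()
```

```text
t 9.4667 p [ 0.5095 -0.3038  0.1331] q [-42.2241  30.8913  75.9767  -0.0245  73.1605 -24.9258] F [-2.0294  0.5362  3.9658] w 0.01054959183615108 g 68.1323865428567
[[ 0.2972  0.9548 -0.0006]
 [ 0.9548 -0.2972  0.    ]
 [-0.0002 -0.0006 -1.    ]]
```

Call:
{"api": "jog_arm", "payload": {
  "targets": [
    [0,0,-1,0,0,0],
    [0,0,-3,0,0,0],
    [0,0,-6,0,0,0],
    [0,0,-10,0,0,0],
    [0,0,-14,0,0,0],
    [0,0,-18,0,0,0],
    [0,0,-21,0,0,0],
    [0,0,-21,0,0,0]
  ]
}}

```text
time_s: 10.13
position: [0.5106, -0.3044, 0.3503]
tool_rot: [[0.297, 0.955, 0.01], [0.955, -0.297, -0.008], [-0.005, 0.012, -1.0]]
ft_force: [0.2, 0.4, -0.8]
grip_width: 0.0105
gripper_force: 68.4
```

```bash
cat > plan.py <<'E'
from h import *
RC=rz(-1.5); O=np.array([.5013,.206,0])
n=RC@np.array([-.5,0,.866]); mouth=O+RC@np.array([.024,-.030,.040])
def press_R(sgn=1):  # tool z=-n, tool y = sgn*console y
    y=sgn*RC[:,1]; z=-n/np.linalg.norm(n); return np.c_[np.cross(y,z),y,z]
L=.123
def at(s): return mouth+n*(s+L)  # tip s above mouth
E
python3 - <<'E'
from plan import *
st(); im=env.get_image("wrist"); np.save("w4.npy",im,allow_pickle=True); save(im,"w4.png")
for s in(1,-1): print(s); print(press_R(s)); mv(at(.1),press_R(s))
print(mouth,at(.1))
E
```

```text
t 10.1333 p [ 0.5106 -0.3044  0.3503] q [-42.2078  23.4971  52.477    0.0164 103.297  -24.9248] F [ 0.1567  0.4264 -0.8149] w 0.010549124814786348 g 68.44008453190327
[[ 0.2971  0.9548  0.0096]
 [ 0.9548 -0.297  -0.0083]
 [-0.0051  0.0117 -0.9999]]
1
[[-0.8657  0.0262  0.4998]
 [ 0.0227  0.9997 -0.0131]
 [-0.5     0.     -0.866 ]]
row [ 43.21 -23.69  11.05] [ -27.49  -20.43 -103.04]
-1
[[ 0.8657 -0.0262  0.4998]
 [-0.0227 -0.9997 -0.0131]
 [ 0.5    -0.     -0.866 ]]
row [ 43.21 -23.69  11.05] [-18.98  25.54  72.52]
[0.5245 0.1754 0.04  ] [0.413  0.1783 0.2331]
```

View pics/w4.png

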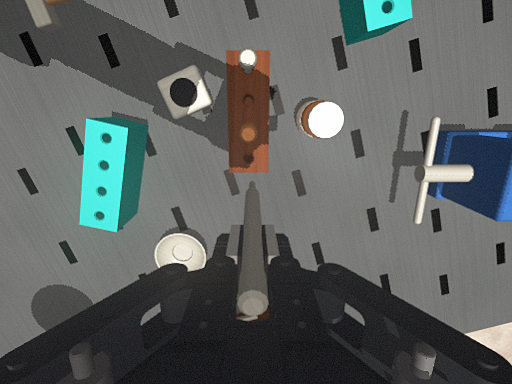

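The punch is held cleanly (tip at (252,185), head at (252,300)). Next I go to the approach pose in front of the panel, staying on the robot side of the uprights.

Run:
```python
from plan import *
print(at(.18)); mv(at(.18),press_R(1))
```

```text
[0.3731 0.1793 0.3024]
row [ 42.1  -27.49   4.1 ] [ -27.49  -20.43 -103.04]
```

Call:
{"api": "jog_arm", "payload": {
  "targets": [
    [42.1,-27.5,4.1,-27.5,-20.4,-103],
    [42.1,-27.5,4.1,-27.5,-20.4,-103],
    [42.1,-27.5,4.1,-27.5,-20.4,-103],
    [42.1,-27.5,4.1,-27.5,-20.4,-103],
    [42.1,-27.5,4.1,-27.5,-20.4,-103],
    [42.1,-27.5,4.1,-27.5,-20.4,-103],
    [42.1,-27.5,4.1,-27.5,-20.4,-103],
    [42.1,-27.5,4.1,-27.5,-20.4,-103]
  ]
}}

```text
time_s: 10.85
position: [0.4172, 0.0176, 0.3142]
tool_rot: [[-0.577, 0.772, 0.267], [0.772, 0.622, -0.132], [-0.269, 0.13, -0.954]]
ft_force: [0.8, 0.9, -1.4]
grip_width: 0.0108
gripper_force: 68.6
```

Run:
```python
from plan import *
st(); mv(at(.18),press_R(1))
```

```text
t 10.85 p [0.4172 0.0176 0.3142] q [-11.0622  -1.8846  92.5244  -4.7201  72.6344 -48.1444] F [ 0.82    0.9425 -1.3544] w 0.010778408451761144 g 68.6470091342926
[[-0.5766  0.772   0.2674]
 [ 0.7717  0.6221 -0.1323]
 [-0.2685  0.1301 -0.9545]]
row [15.35  6.5  -2.19] [-12.82 -10.13 -48.45]
```

Call:
{"api": "jog_arm", "payload": {
  "targets": [
    [14,6,-2,-12,-9.5,-45],
    [14,6,-2,-12,-9.5,-45],
    [14,6,-2,-12,-9.5,-45],
    [14,6,-2,-12,-9.5,-45],
    [14,6,-2,-12,-9.5,-45],
    [14,6,-2,-12,-9.5,-45],
    [14,6,-2,-12,-9.5,-45],
    [14,6,-2,-12,-9.5,-45]
  ]
}}

```text
time_s: 11.52
position: [0.3786, 0.1639, 0.3034]
tool_rot: [[-0.868, 0.088, 0.488], [0.085, 0.996, -0.029], [-0.489, 0.016, -0.872]]
ft_force: [-0.6, -0.7, -1.0]
grip_width: 0.0105
gripper_force: 68.7
```

Run:
```python
from plan import *
st(); mv(at(.12),press_R(1))
```

```text
t 11.5167 p [0.3786 0.1639 0.3034] q [ 11.5188  -6.1276 101.6193  -8.7202  56.3625 -70.1647] F [-0.5535 -0.7341 -0.9777] w 0.01053191657484233 g 68.71187657117844
[[-0.8682  0.0882  0.4883]
 [ 0.0847  0.996  -0.0293]
 [-0.4889  0.0159 -0.8722]]
row [0.59 1.59 5.77] [-0.97 -0.7  -3.55]
```

Call:
{"api": "jog_arm", "payload": {
  "targets": [
    [0.6,1.6,5.8,-1,-0.7,-3.6],
    [0.6,1.6,5.8,-1,-0.7,-3.6],
    [0.6,1.6,5.8,-1,-0.7,-3.6],
    [0.6,1.6,5.8,-1,-0.7,-3.6],
    [0.6,1.6,5.8,-1,-0.7,-3.6]
  ]
}}

```text
time_s: 11.93
position: [0.4048, 0.1786, 0.2527]
tool_rot: [[-0.864, 0.029, 0.503], [0.026, 1.0, -0.013], [-0.503, 0.002, -0.864]]
ft_force: [-0.7, -0.5, -1.1]
grip_width: 0.0101
gripper_force: 68.7
```

Run:
```python
from plan import *
st(); mv(at(.03),press_R(1))
im=env.get_image("wrist"); np.save("w5.npy",im,allow_pickle=True); save(im,"w5.png")
print(proj(im,[mouth,mouth+n*.12]))
```

```text
t 11.9333 p [0.4048 0.1786 0.2527] q [ 12.6092  -0.2892 105.5822  -9.8644  45.707  -70.6032] F [-0.6608 -0.4542 -1.1231] w 0.010098787079190435 g 68.73940944671631
[[-0.864   0.0294  0.5026]
 [ 0.0264  0.9996 -0.0132]
 [-0.5028  0.0018 -0.8644]]
row [ 0.3  -0.01  9.11] [-0.    0.18 -0.21]
[[159.8643 251.8391]
 [180.8367 251.6014]]
```

View pics/w5.png

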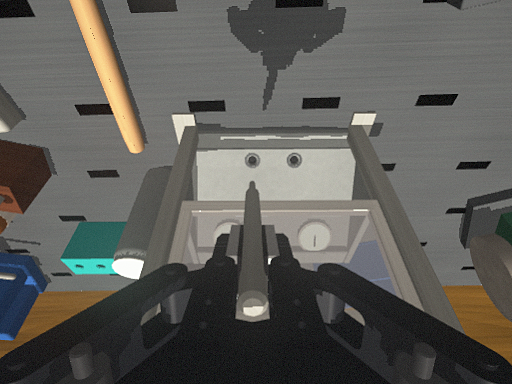

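The wrist view shows the two recesses at (252,160) and (294,160). The right-hand one (y−, on the can's side) is at column 252 and matches my projected mouth. The tip is at about (252,184). I'll go closer and check in an enlarged crop.

Call:
{"api": "jog_arm", "payload": {
  "targets": [
    [0.3,0,3,0,0.2,-0.2],
    [0.3,0,6,0,0.2,-0.2],
    [0.3,0,9.2,0,0.2,-0.2],
    [0.3,0,9.2,0,0.2,-0.2],
    [0.3,0,9.2,0,0.2,-0.2],
    [0.3,0,9.2,0,0.2,-0.2]
  ]
}}

```text
time_s: 12.48
position: [0.4485, 0.1776, 0.1726]
tool_rot: [[-0.865, 0.025, 0.501], [0.022, 1.0, -0.013], [-0.501, 0.0, -0.865]]
ft_force: [0.4, 0.0, -1.8]
grip_width: 0.0101
gripper_force: 68.8
```

Run:
```python
from plan import *
st(); mv(at(.0),press_R(1))
im=env.get_image("wrist"); np.save("w6.npy",im,allow_pickle=True)
s=env.observe(); R=np.array(s["tool_rot"]); tip=np.array(s["position"])+R[:,2]*L
print("tip",tip,"s",n@(tip-mouth)); print(proj(im,[mouth,tip]))
cv2.imwrite("pics/w6.png",cv2.resize(im["frame"][110:210,200:310,::-1],None,fx=6,fy=6,interpolation=2))
```

```text
t 12.4833 p [0.4485 0.1776 0.1726] q [ 10.8569  10.1099 109.6305 -11.8748  31.2988 -69.1168] F [ 0.4246  0.0391 -1.8434] w 0.010096165844865975 g 68.75073306262493
[[-0.865   0.0254  0.5011]
 [ 0.022   0.9997 -0.0127]
 [-0.5013  0.     -0.8653]]
row [ 0.04 -0.03  2.99] [0.02 0.08 0.04]
tip [0.5102 0.1762 0.0665] s 0.030142904333495424
[[176.5647 251.4647]
 [184.3628 251.7945]]
```

View pics/w6.png

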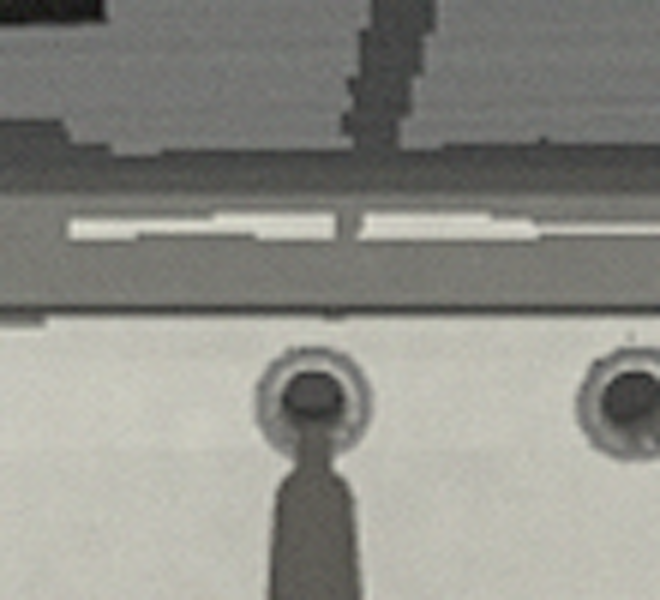

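Run:
```python
from plan import *
im=np.load("w6.npy",allow_pickle=True).item()
s=env.observe(); R=np.array(s["tool_rot"]); p=np.array(s["position"])
for LL in(.123,.126,.129): print(LL,[proj(im,p+R[:,2]*(LL-d))[0] for d in(0,.025,.035)])
g=im["frame"].mean(2); print(np.round(g[172:198,246:258]).astype(int))
print("depth col",np.round(im["depth"][174:200,252],3))
c=[]
for r in range(196,206,2): 
  k=w(im,[[r,252]])[0]; c.append((R.T@(k-p))*1000)
print(np.array(c))
print([ (r, np.where(g[r,235:268]<130)[0][[0,-1]]+235) for r in range(184,222,4)])
```

```text
0.123 [array([184.3628, 251.7945]), array([191.3859, 251.7301]), array([194.5856, 251.7007])]
0.126 [array([183.6015, 251.8014]), array([190.4731, 251.7384]), array([193.5993, 251.7098])]
0.129 [array([182.8558, 251.8083]), array([189.5807, 251.7466]), array([192.636 , 251.7186])]
[[142 173 150  92  59  64  60  63  77 137 173 159]
 [158 149  91  63  75  75  75  72  72  70 123 171]
 [159 116  68  70  77  79  77  80  71  74  84 144]
 [136  83  69  75  77  79  75  77  79  71  68 122]
 [117  54  65  78  79  81  80  80  80  68  45  97]
 [120  63  58  72  74  73  72  71  71  65  61 105]
 [114  80  67  52  51  55  60  53  55  59  64 102]
 [107  97  76  65  62  56  52  58  63  70  83 118]
 [126 105  87  72  73  78  76  77  75  79  96 115]
 [120 113 106  89  81  87  91  87  91 100 118 122]
 [125 114 114 109  85  92  93  86  99 119 139 143]
 [122 110 105 104  81  86  90  89  85 105 125 124]
 [130 127 125  95  84  88  89  87  87 107 127 127]
 [161 137 127  99  80  87  85  86  90 116 147 160]
 [185 174 147 105  85  88  88  86  84 132 185 194]
 [182 194 175 112  84  88  87  85  84 146 201 190]
 [
[... 375 characters left out ...]
3  89  90  90  91  90  89  84]
 [ 80  86  90  91  91  91  89  95  87  91  87  85]
 [ 74  85  89  92  93  92  92  85  91  92  88  85]]
depth col [0.31  0.312 0.311 0.311 0.312 0.313 0.313 0.272 0.269 0.    0.261 0.259
 0.255 0.251 0.237 0.234 0.231 0.228 0.226 0.224 0.22  0.218 0.215 0.211
 0.211 0.208]
[[ 6.9162  0.311  61.8469]
 [ 6.6195  0.3179 57.636 ]
 [ 7.0079  0.3281 51.5401]
 [ 6.879   0.3352 47.2419]
 [ 6.3424  0.3398 44.3004]]
[(184, array([247, 257])), (188, array([249, 255])), (192, array([246, 258])), (196, array([246, 258])), (200, array([245, 258])), (204, array([245, 259])), (208, array([245, 259])), (212, array([244, 259])), (216, array([244, 260])), (220, array([244, 260]))]
```

Run:
```python
from plan import *
s=env.observe(); R=np.array(s["tool_rot"]); p=np.array(s["position"])
im=env.get_image("wrist")
for r in list(range(180,196))+list(range(196,260,6)):
  k=np.array([R.T@(w(im,[[r,c]])[0]-p)*1000 for c in (251,252,253)]); print(r,np.median(k,0).round(1), end=' | ')
m=R.T@(mouth-p)*1000; print("\nmouth local",m)
T=np.array(im["cam_to_world"]); print("cam in tool",R.T@(T[:3,3]-p)*1000, R.T@T[:3,2])
w1=np.load("w1.npy",allow_pickle=True).item(); 
for n_ in("scene","top"):
  i2=env.get_image(n_); a=proj(i2,[mouth,p+R[:,2]*L,p]); print(n_,a); save(i2,n_+"2.png"); np.save(n_+"2.npy",i2,allow_pickle=True)
  print(w(i2,[[int(a[1][0]+.5),int(a[1][1]+.5)]]))
```

```text
180 [ -5.    0.3 159.8] | 181 [  3.5   0.3 121.8] | 182 [  3.2   0.4 118.9] | 183 [  3.5   0.4 113.8] | 184 [  3.5   0.4 110.2] | 185 [  3.6   0.4 106.2] | 186 [  3.4   0.4 103.1] | 187 [ 3.5  0.4 99.5] | 188 [ 6.3  0.4 86.1] | 189 [ 6.6  0.4 82. ] | 190 [ 6.5  0.4 79.3] | 191 [ 6.5  0.4 76.1] | 192 [ 6.4  0.4 73.7] | 193 [ 6.4  0.4 70.8] | 194 [ 6.5  0.4 67.8] | 195 [ 6.2  0.4 65.8] | 196 [ 6.3  0.4 62.9] | 202 [ 6.6  0.4 47.2] | 208 [ 6.4  0.5 34.9] | 214 [ 6.5  0.5 23.2] | 220 [ 6.5  0.5 13.1] | 226 [6.3 0.5 4.3] | 232 [ 6.5  0.5 -4.3] | 238 [  6.4   0.5 -11.5] | 244 [  6.5   0.5 -18.4] | 250 [  6.5   0.5 -24.7] | 256 [  6.2   0.6 -29.9] | 
mouth local [  0.9225  -0.4393 153.1412]
cam in tool [  71.3791    0.7125 -143.1823] [-0.2805 -0.0009  0.9599]
scene [[239.1523 313.7378]
 [229.4255 316.0092]
 [187.9042 325.1095]]
[[0.5126 0.1763 0.071 ]]
top [[193.061  184.1221]
 [197.2877 182.2918]
 [218.1071 174.6551]]
[[0.4953 0.1411 0.2728]]
```

The punch is straight in the grip, with its axis 0.5/0.4 mm off the tool axis and the tip at +123 mm. The mouth is 30 mm ahead of the tip, with the reset hole at px (251.7,176.5). A shift of about +0.4/−0.6 mm lines it up.

Call:
{"api": "jog_arm", "payload": {
  "targets": [
    [0.04,-0.06,0.5,0,0,0],
    [0.04,-0.06,1.2,0,0,0],
    [0.04,-0.06,2,0,0,0],
    [0.04,-0.06,2.8,0,0,0],
    [0.04,-0.06,3.4,0,0,0],
    [0.04,-0.06,3.4,0,0,0],
    [0.04,-0.06,3.4,0,0,0]
  ]
}}

```text
time_s: 13.27
position: [0.465, 0.1764, 0.1406]
tool_rot: [[-0.867, 0.025, 0.498], [0.021, 1.0, -0.013], [-0.498, -0.001, -0.867]]
ft_force: [-0.3, 0.1, -1.4]
grip_width: 0.0103
gripper_force: 68.7
```

Call:
{"api": "jog_arm", "payload": {
  "targets": [
    [0,0,0.2,0,0,0],
    [0,0,0.4,0,0,0],
    [0,0,0.6,0,0,0],
    [0,0,0.6,0,0,0],
    [0,0,0.6,0,0,0]
  ]
}}

```text
time_s: 13.68
position: [0.468, 0.1765, 0.1362]
tool_rot: [[-0.866, 0.025, 0.5], [0.021, 1.0, -0.013], [-0.5, -0.0, -0.866]]
ft_force: [-1.8, 0.5, 1.2]
grip_width: 0.0106
gripper_force: 69.1
```

Run:
```python
from plan import *
s=env.observe(); R=np.array(s["tool_rot"]); p=np.array(s["position"]); print(R.T@(mouth-p)*1000, "axial F",R[:,2]@np.array(s["ft_force"]), R.T@np.array(s["ft_force"]))
```

```text
[ -0.8352   0.3173 111.5828] axial F -1.9056239885059805 [ 0.9978  0.4634 -1.9056]
```

Call:
{"api": "jog_arm", "payload": {
  "targets": [
    [0,0,0.1,0,0,0],
    [0,0,0.2,0,0,0],
    [0,0,0.25,0,0,0],
    [0,0,0.25,0,0,0],
    [0,0,0.25,0,0,0]
  ]
}}

```text
time_s: 14.1
position: [0.4692, 0.1765, 0.1346]
tool_rot: [[-0.865, 0.025, 0.5], [0.021, 1.0, -0.013], [-0.501, -0.0, -0.866]]
ft_force: [-7.1, 0.0, 10.4]
grip_width: 0.0103
gripper_force: 70.5
```

Run:
```python
from plan import *
s=env.observe(); R=np.array(s["tool_rot"]); p=np.array(s["position"]); print(R.T@(mouth-p)*1000, R.T@np.array(s["ft_force"]))
```

```text
[ -0.5698   0.2385 109.5879] [  0.9948  -0.168  -12.534 ]
```

The axial force jumped to about 13 N at 13.4 mm depth, so the button is fully in. Withdrawing along the axis.

Call:
{"api": "jog_arm", "payload": {
  "targets": [
    [0,0,0,0,0,0],
    [0,0,-0.5,0,0,0],
    [0,0,-1.5,0,0,0],
    [0,0,-3.5,0,0,0],
    [0,0,-7.5,0,0,0],
    [0,0,-11.5,0,0,0],
    [0,0,-15.5,0,0,0],
    [0,0,-18,0,0,0]
  ]
}}

```text
time_s: 14.77
position: [0.3776, 0.1789, 0.2934]
tool_rot: [[-0.864, 0.024, 0.502], [0.022, 1.0, -0.012], [-0.502, 0.001, -0.865]]
ft_force: [1.2, -0.5, -1.5]
grip_width: 0.0099
gripper_force: 68.8
```

Run:
```python
from plan import *
st(); mv([.5095,-.3038,.33],down(-17.3))
im=env.get_image("top"); save(im,"t3.png")
```

```text
t 14.7667 p [0.3776 0.1789 0.2934] q [ 13.7786  -5.2895 102.9544  -9.3782  53.4108 -71.1547] F [ 1.1868 -0.5116 -1.5297] w 0.009946201310054845 g 68.77766400575638
[[-0.8644  0.0244  0.5023]
 [ 0.0215  0.9997 -0.0115]
 [-0.5024  0.0008 -0.8646]]
row [-14.28 -47.93   4.02] [ 27.82  20.93 103.12]
```

Call:
{"api": "jog_arm", "payload": {
  "targets": [
    [-14,-48,3,27.8,20.9,103],
    [-14,-48,3,27.8,20.9,103],
    [-14,-48,3,27.8,20.9,103],
    [-14,-48,3,27.8,20.9,103],
    [-14,-48,3,27.8,20.9,103],
    [-14,-48,3,27.8,20.9,103],
    [-14,-48,3,27.8,20.9,103],
    [-14,-48,3,27.8,20.9,103]
  ]
}}

```text
time_s: 15.48
position: [0.4617, -0.1449, 0.3192]
tool_rot: [[-0.494, 0.838, 0.234], [0.836, 0.531, -0.137], [-0.239, 0.128, -0.963]]
ft_force: [0.1, 0.2, -1.8]
grip_width: 0.0101
gripper_force: 68.9
```

Run:
```python
from plan import *
st(); mv([.5095,-.3038,.33],down(-17.3))
```

```text
t 15.4833 p [ 0.4617 -0.1449  0.3192] q [-31.6615   5.0192  84.1869   0.341   75.0577 -63.1795] F [ 0.1137  0.1592 -1.839 ] w 0.01006358388245765 g 68.90316858887672
[[-0.4936  0.8376  0.2339]
 [ 0.8361  0.5311 -0.1375]
 [-0.2393  0.1277 -0.9625]]
row [-15.9   -4.29   2.26] [12.86  9.88 48.46]
```

Call:
{"api": "jog_arm", "payload": {
  "targets": [
    [-14.8,-3.8,2,12,9.2,45],
    [-14.8,-3.8,2,12,9.2,45],
    [-14.8,-3.8,2,12,9.2,45],
    [-14.8,-3.8,2,12,9.2,45],
    [-14.8,-3.8,2,12,9.2,45],
    [-14.8,-3.8,2,12,9.2,45],
    [-14.8,-3.8,2,12,9.2,45],
    [-14.8,-3.8,2,12,9.2,45]
  ]
}}

```text
time_s: 16.15
position: [0.509, -0.2899, 0.3297]
tool_rot: [[0.236, 0.972, 0.011], [0.972, -0.236, -0.016], [-0.013, 0.014, -1.0]]
ft_force: [-0.4, 0.1, -2.1]
grip_width: 0.0104
gripper_force: 68.9
```

Run:
```python
from plan import *
st(); mv([.5095,-.3038,.25],down(-17.3))
```

```text
t 16.15 p [ 0.509  -0.2899  0.3297] q [-41.1011  22.5338  57.2339  -0.2899  99.1669 -27.4956] F [-0.387   0.0704 -2.1123] w 0.010439997092494229 g 68.8718855381012
[[ 0.2361  0.9717  0.0107]
 [ 0.9716 -0.2359 -0.016 ]
 [-0.013   0.0142 -0.9998]]
row [-1.24  0.26  7.99] [0.84 0.72 3.65]
```

Call:
{"api": "jog_arm", "payload": {
  "targets": [
    [-1.2,0.3,1,0.8,0.7,3.6],
    [-1.2,0.3,3,0.8,0.7,3.6],
    [-1.2,0.3,6,0.8,0.7,3.6],
    [-1.2,0.3,8,0.8,0.7,3.6],
    [-1.2,0.3,8,0.8,0.7,3.6],
    [-1.2,0.3,8,0.8,0.7,3.6]
  ]
}}

```text
time_s: 16.65
position: [0.5097, -0.3027, 0.251]
tool_rot: [[0.292, 0.956, 0.002], [0.956, -0.292, -0.002], [-0.001, 0.002, -1.0]]
ft_force: [-0.1, -1.1, -1.6]
grip_width: 0.0104
gripper_force: 68.8
```

Run:
```python
from plan import *
st(); mv([.5095,-.3038,.22],down(-17.3))
im=env.get_image("wrist"); np.save("w7.npy",im,allow_pickle=True)
s=env.observe(); R=np.array(s["tool_rot"]); p=np.array(s["position"]); t=p+R@np.array([.0005,.0004,L])
P=cloud(im,im["depth"]>0); r=P[(P[:,2]>.081)&(P[:,2]<.089)&(P[:,0]>.46)&(P[:,0]<.59)&(P[:,1]>-.34)&(P[:,1]<-.14)];print(cv2.minAreaRect((r[:,:2]*1000).astype(np.float32)))
h=np.array([.508,-.3032,.085]); print("tip",t,proj(im,[t,h])); print("hole local",R.T@(h-p)*1000)
cv2.imwrite("pics/w7.png",cv2.resize(im["frame"][110:210,200:310,::-1],None,fx=6,fy=6,interpolation=2))
```

```text
t 16.65 p [ 0.5097 -0.3027  0.251 ] q [-42.1271  25.4445  65.1374  -0.0158  89.2831 -25.1572] F [-0.1318 -1.1035 -1.5505] w 0.01039901274789001 g 68.8262153416872
[[ 0.2919  0.9565  0.0016]
 [ 0.9565 -0.2919 -0.0018]
 [-0.0013  0.002  -1.    ]]
row [-0.11  0.    3.1 ] [0.12 0.07 0.33]
((526.7452392578125, -242.6099090576172), (170.93228149414062, 60.21747589111328), 72.9018783569336)
tip [ 0.5111 -0.3032  0.1294] [[184.5181 253.8537]
 [175.3042 250.9584]]
hole local [ -0.3556  -2.8017 167.3702]
```

View pics/w7.png

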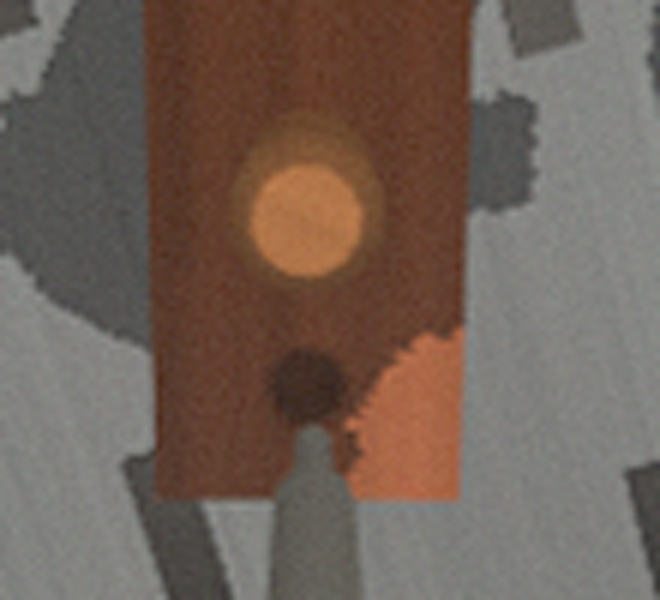

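The hole is at about px (173.7,250.8) and the tip at column 251.8, nearly in line. I'll measure both again now that the arm has settled.

```bash
cat > m.py <<'E'
from plan import *
env.get_image("wrist")
im=env.get_image("wrist"); s=env.observe(); R=np.array(s["tool_rot"]); p=np.array(s["position"]); print(p,R[:,2])
for r in (181,183,185,186,192,196,202,214,226):
  k=np.array([R.T@(w(im,[[r,c]])[0]-p)*1000 for c in (251,252,253)]); print(r,np.median(k,0).round(1), end=' | ')
g=im["frame"].mean(2)
m=np.zeros((384,512),np.uint8); m[163:185,242:262]=(g[163:185,242:262]<58)
n_,lab,stt,cen=cv2.connectedComponentsWithStats(m)
i=1+np.argmax(stt[1:,4]); print("\nhole blob",stt[i],cen[i])
d=np.median(im["depth"][165:170,235:245]); 
for rc in ([173.7,250.8],[cen[i][1],cen[i][0]]):
  a=w(im,[[172,236]])[0]; hz=.085
  lo,hi=ray(im,[rc],np.array([.2]))[0],ray(im,[rc],np.array([.4]))[0]; k=lo+(hi-lo)*(hz-lo[2])/(hi[2]-lo[2]); print("hole",k,"local",R.T@(k-p)*1000)
print("axis edges",[(r,[int(x) for x in np.where((abs(im['depth'][r,235:268]-np.median(im['depth'][r,251:253])))<.012)[0][[0,-1]]+235]) for r in (196,204,212,220)])
E
python3 m.py
```

```text
[ 0.5104 -0.3032  0.253 ] [ 0.0048 -0.0048 -1.    ]
181 [  3.7  -0.7 122.4] | 183 [  3.7  -0.7 114.3] | 185 [  3.7  -0.7 107.1] | 186 [  3.8  -0.7 103. ] | 192 [ 6.7 -0.7 74. ] | 196 [ 6.8 -0.7 62.5] | 202 [ 6.8 -0.6 47.7] | 214 [ 6.7 -0.6 23.8] | 226 [ 6.6 -0.6  4.6] | 
hole blob [243 167  13  13 124] [249.3065 173.2097]
hole [ 0.5094 -0.3027  0.085 ] local [  0.7451  -2.1041 168.018 ]
hole [ 0.5079 -0.3016  0.085 ] local [  1.3354  -3.8488 168.0056]
axis edges [(196, [246, 258]), (204, [246, 259]), (212, [245, 260]), (220, [244, 260])]
```

Call:
{"api": "jog_arm", "payload": {
  "targets": [
    [-0.04,-0.1,1,0,0,0],
    [-0.04,-0.1,2.5,0,0,0],
    [-0.04,-0.1,4,0,0,0],
    [-0.04,-0.1,5.5,0,0,0],
    [-0.04,-0.1,6.5,0,0,0],
    [-0.04,-0.1,6.5,0,0,0]
  ]
}}

```text
time_s: 17.3
position: [0.5087, -0.3029, 0.1851]
tool_rot: [[0.293, 0.956, 0.001], [0.956, -0.293, -0.001], [-0.001, 0.001, -1.0]]
ft_force: [-0.5, 0.2, -2.3]
grip_width: 0.0107
gripper_force: 68.8
```

Run:
```python
from plan import *
st(); mv([.5095,-.3038,.1338],down(-17.3))
```

```text
t 17.3 p [ 0.5087 -0.3029  0.1851] q [-42.2136  27.9952  71.9076  -0.018   80.024  -25.1496] F [-0.4626  0.1796 -2.2869] w 0.010660168067981481 g 68.81856992840767
[[ 0.2934  0.956   0.0007]
 [ 0.956  -0.2934 -0.0011]
 [-0.0008  0.001  -1.    ]]
row [-0.05  0.1   5.13] [0.06 0.05 0.24]
```

Call:
{"api": "jog_arm", "payload": {
  "targets": [
    [-0.02,0.04,1,0,0,0],
    [-0.02,0.04,2,0,0,0],
    [-0.02,0.04,3,0,0,0],
    [-0.02,0.04,4,0,0,0],
    [-0.02,0.04,4.7,0,0,0],
    [-0.02,0.04,4.9,0,0,0],
    [-0.02,0.04,4.9,0,0,0]
  ]
}}

```text
time_s: 17.88
position: [0.5094, -0.3036, 0.1364]
tool_rot: [[0.294, 0.956, 0.002], [0.956, -0.294, -0.002], [-0.001, 0.002, -1.0]]
ft_force: [-0.6, 0.0, -2.7]
grip_width: 0.0105
gripper_force: 68.8
```

Run:
```python
from plan import *
st(); mv([.5095,-.3038,.1331],down(-17.3))
```

```text
t 17.8833 p [ 0.5094 -0.3036  0.1364] q [-42.2192  30.6203  75.8889  -0.0127  73.3634 -25.1325] F [-0.6235  0.0371 -2.6914] w 0.010488517636200814 g 68.75894665718079
[[ 0.2938  0.9559  0.0015]
 [ 0.9559 -0.2938 -0.0017]
 [-0.0011  0.0019 -1.    ]]
row [-0.02  0.02  0.33] [0.11 0.06 0.22]
```

Call:
{"api": "jog_arm", "payload": {
  "targets": [
    [0,0,0.15,0,0,0],
    [0,0,0.3,0,0,0],
    [0,0,0.35,0,0,0],
    [0,0,0.35,0,0,0]
  ]
}}

```text
time_s: 18.22
position: [0.5094, -0.3037, 0.1337]
tool_rot: [[0.294, 0.956, 0.002], [0.956, -0.294, -0.003], [-0.002, 0.003, -1.0]]
ft_force: [-2.3, 0.2, -0.6]
grip_width: 0.0103
gripper_force: 69.1
```

Call:
{"api": "jog_arm", "payload": {
  "targets": [
    [0,0,0.08,0,0,0],
    [0,0,0.08,0,0,0],
    [0,0,0.08,0,0,0]
  ]
}}

```text
time_s: 18.47
position: [0.5095, -0.3037, 0.1332]
tool_rot: [[0.294, 0.956, 0.003], [0.956, -0.294, -0.003], [-0.002, 0.003, -1.0]]
ft_force: [-2.3, 0.5, 3.1]
grip_width: 0.0107
gripper_force: 69.4
```

Seated, with contact force building up. Releasing and rising.

Call:
{"api": "jog_arm", "payload": {
  "targets": [
    [0,0,0,0,0,0],
    [0,0,0,0,0,0],
    [0,0,0,0,0,0],
    [0,0,0,0,0,0],
    [0,0,-2,0,0,0],
    [0,0,-5,0,0,0],
    [0,0,-9,0,0,0],
    [0,0,-9,0,0,0]
  ],
  "hand": 1
}}

```text
time_s: 19.13
position: [0.5112, -0.305, 0.2303]
tool_rot: [[0.294, 0.956, 0.012], [0.956, -0.293, -0.011], [-0.007, 0.015, -1.0]]
ft_force: [0.2, 0.0, 1.1]
grip_width: 0.0854
gripper_force: 0.0
```

Call:
{"api": "jog_arm", "payload": {
  "targets": [
    [0,0,-4,0,0,0],
    [0,0,-8,0,0,0],
    [0,0,-12,0,0,0],
    [0,0,-13,0,0,0],
    [0,0,-13,0,0,0]
  ]
}}

```text
time_s: 19.55
position: [0.5095, -0.3036, 0.3564]
tool_rot: [[0.294, 0.956, 0.008], [0.956, -0.294, -0.007], [-0.005, 0.01, -1.0]]
ft_force: [0.5, -0.1, -0.3]
grip_width: 0.0854
gripper_force: 0.0
```

Run:
```python
from plan import *
st(); im=env.get_image("wrist"); P=cloud(im,im["depth"]>0)
q=P[(P[:,2]>.1)&(P[:,2]<.3)&(P[:,0]>.48)&(P[:,0]<.54)&(P[:,1]>-.33)&(P[:,1]<-.285)]
print(q.min(0),q.max(0),np.percentile(q[:,2],98),len(q))
mv([.5015,.206,.38],down(-1.6)); save(im,"w8.png")
```

```text
t 19.55 p [ 0.5095 -0.3036  0.3564] q [-42.2065  23.371   51.7146  -0.0118 104.2897 -25.1353] F [ 0.4793 -0.1184 -0.3154] w 0.08539750273295889 g 0.0
[[ 0.2936  0.9559  0.0079]
 [ 0.9559 -0.2936 -0.0075]
 [-0.0048  0.0098 -0.9999]]
[ 0.4992 -0.3072  0.1   ] [ 0.5124 -0.2956  0.1917] 0.19144046643889825 179
row [ 48.45 -15.68  -2.86] [  0.28   0.2  -15.48]
```

Call:
{"api": "jog_arm", "payload": {
  "targets": [
    [48.5,-15.7,-3,0.3,0.2,-15.5],
    [48.5,-15.7,-3,0.3,0.2,-15.5],
    [48.5,-15.7,-3,0.3,0.2,-15.5],
    [48.5,-15.7,-3,0.3,0.2,-15.5],
    [48.5,-15.7,-3,0.3,0.2,-15.5],
    [48.5,-15.7,-3,0.3,0.2,-15.5],
    [48.5,-15.7,-3,0.3,0.2,-15.5],
    [48.5,-15.7,-3,0.3,0.2,-15.5]
  ]
}}

```text
time_s: 20.27
position: [0.5032, 0.0316, 0.3697]
tool_rot: [[0.028, 1.0, -0.006], [1.0, -0.028, 0.003], [0.002, -0.006, -1.0]]
ft_force: [1.6, 0.7, 0.4]
grip_width: 0.0853
gripper_force: 0.0
```

Run:
```python
from plan import *
mv([.5015,.206,.38],down(-1.6))
```

```text
row [17.43 -0.66 -0.98] [-0.32 -0.14  0.  ]
```

Call:
{"api": "jog_arm", "payload": {
  "targets": [
    [15.5,-0.5,-1,0,0,0],
    [15.5,-0.5,-1,0,0,0],
    [15.5,-0.5,-1,0,0,0],
    [15.5,-0.5,-1,0,0,0],
    [15.5,-0.5,-1,0,0,0],
    [15.5,-0.5,-1,0,0,0],
    [15.5,-0.5,-1,0,0,0]
  ]
}}

```text
time_s: 20.85
position: [0.5032, 0.1843, 0.3803]
tool_rot: [[0.028, 1.0, -0.005], [1.0, -0.028, 0.001], [0.001, -0.005, -1.0]]
ft_force: [-0.1, -0.4, -0.3]
grip_width: 0.0854
gripper_force: 0.0
```

Run:
```python
from plan import *
st();mv([.5015,.206,.279],down(-1.7))
```

```text
t 20.85 p [0.5032 0.1843 0.3803] q [  7.3953  17.1517  57.3478   0.1146 105.7813   9.0113] F [-0.1449 -0.3688 -0.281 ] w 0.0854035305890478 g 0.0
[[ 0.0277  0.9996 -0.0051]
 [ 0.9996 -0.0277  0.0013]
 [ 0.0011 -0.0051 -1.    ]]
row [ 2.15 -0.17 10.13] [-0.29 -0.06  0.11]
```

Call:
{"api": "jog_arm", "payload": {
  "targets": [
    [2.1,-0.2,1,-0.3,0,0],
    [2.1,-0.2,4,-0.3,0,0],
    [2.1,-0.2,7,-0.3,0,0],
    [2.1,-0.2,9.5,-0.3,0,0],
    [2.1,-0.2,10.1,-0.3,0,0],
    [2.1,-0.2,10.1,-0.3,0,0],
    [2.1,-0.2,10.1,-0.3,0,0]
  ]
}}

```text
time_s: 21.43
position: [0.5022, 0.2052, 0.282]
tool_rot: [[0.029, 1.0, 0.004], [1.0, -0.029, 0.002], [0.002, 0.004, -1.0]]
ft_force: [1.2, 0.4, 0.3]
grip_width: 0.0852
gripper_force: 0.0
```

Call:
{"api": "jog_arm", "payload": {
  "targets": [
    [0,0,0,0,0,0],
    [0,0,0,0,0,0],
    [0,0,0,0,0,0],
    [0,0,0,0,0,0],
    [0,0,0,0,0,0],
    [0,0,0,0,0,0],
    [0,0,0,0,0,0]
  ],
  "hand": 0,
  "newtons": 50
}}

```text
time_s: 22.02
position: [0.5016, 0.206, 0.2811]
tool_rot: [[0.027, 1.0, 0.003], [1.0, -0.027, 0.002], [0.002, 0.003, -1.0]]
ft_force: [0.0, 0.1, 0.9]
grip_width: 0.0132
gripper_force: 52.9
```

Call:
{"api": "jog_arm", "payload": {
  "targets": [
    [0,0,1.5,0,0,0],
    [0,0,3.5,0,0,0],
    [0,0,5.5,0,0,0],
    [0,0,7.5,0,0,0],
    [0,0,9.5,0,0,0],
    [0,0,11.5,0,0,0],
    [0,0,13,0,0,0],
    [0,0,13.6,0,0,0]
  ]
}}

```text
time_s: 22.68
position: [0.5016, 0.206, 0.1435]
tool_rot: [[0.028, 1.0, 0.001], [1.0, -0.028, 0.001], [0.001, 0.001, -1.0]]
ft_force: [-2.1, -1.5, 4.4]
grip_width: 0.013
gripper_force: 53.3
```

Call:
{"api": "jog_arm", "payload": {
  "targets": [
    [0,0,0.2,0,0,0],
    [0,0,0.4,0,0,0],
    [0,0,0.5,0,0,0],
    [0,0,0.5,0,0,0],
    [0,0,0.5,0,0,0]
  ]
}}

```text
time_s: 23.1
position: [0.5016, 0.206, 0.1412]
tool_rot: [[0.027, 1.0, 0.003], [1.0, -0.027, 0.001], [0.001, 0.003, -1.0]]
ft_force: [-6.1, -3.6, 7.4]
grip_width: 0.013
gripper_force: 53.8
```

Call:
{"api": "jog_arm", "payload": {
  "targets": [
    [0,0,0.15,0,0,0],
    [0,0,0.15,0,0,0],
    [0,0,0.15,0,0,0]
  ]
}}

```text
time_s: 23.35
position: [0.5017, 0.206, 0.1412]
tool_rot: [[0.027, 1.0, 0.004], [1.0, -0.027, 0.001], [0.002, 0.004, -1.0]]
ft_force: [-9.0, -4.6, 20.9]
grip_width: 0.013
gripper_force: 55.6
```

At the lower stop (z unchanged, force rising to 21 N). Unloading, opening and rising.

Call:
{"api": "jog_arm", "payload": {
  "targets": [
    [0,0,-0.1,0,0,0],
    [0,0,-0.1,0,0,0]
  ]
}}

```text
time_s: 23.52
position: [0.5016, 0.206, 0.1412]
tool_rot: [[0.027, 1.0, 0.004], [1.0, -0.027, 0.001], [0.002, 0.003, -1.0]]
ft_force: [-7.2, -3.3, 11.9]
grip_width: 0.0132
gripper_force: 54.5
```

Call:
{"api": "jog_arm", "payload": {
  "targets": [
    [0,0,0,0,0,0],
    [0,0,0,0,0,0],
    [0,0,0,0,0,0],
    [0,0,0,0,0,0],
    [0,0,-1,0,0,0],
    [0,0,-4,0,0,0],
    [0,0,-8,0,0,0],
    [0,0,-8,0,0,0]
  ],
  "hand": 1
}}

```text
time_s: 24.18
position: [0.5042, 0.2066, 0.2262]
tool_rot: [[0.027, 1.0, 0.015], [1.0, -0.027, 0.004], [0.004, 0.015, -1.0]]
ft_force: [1.1, 0.9, 1.5]
grip_width: 0.0855
gripper_force: 0.0
```

Call:
{"api": "jog_arm", "payload": {
  "targets": [
    [0,0,-4,0,0,0],
    [0,0,-8,0,0,0],
    [0,0,-12,0,0,0],
    [0,0,-12,0,0,0],
    [0,0,-12,0,0,0]
  ]
}}

```text
time_s: 24.6
position: [0.502, 0.206, 0.3414]
tool_rot: [[0.028, 1.0, 0.008], [1.0, -0.028, 0.003], [0.003, 0.008, -1.0]]
ft_force: [-0.5, -0.3, -0.4]
grip_width: 0.0855
gripper_force: 0.0
```

Run:
```python
from plan import *
st(); im=env.get_image("wrist"); P=cloud(im,im["depth"]>0)
q=P[(P[:,2]>.15)&(P[:,2]<.33)&(P[:,0]>.47)&(P[:,0]<.53)&(P[:,1]>.16)&(P[:,1]<.25)]
print("tab",len(q),np.median(q[:,2]))
im=env.get_image("scene"); cv2.imwrite("pics/s9.png",cv2.resize(im["frame"][:,:,::-1],(800,600)))
```

```text
t 24.6 p [0.502  0.206  0.3414] q [ 9.768  17.8255 62.4876  0.0773 99.2149 11.3581] F [-0.5115 -0.2515 -0.3545] w 0.08548120571765624 g 0.0
[[ 0.0275  0.9996  0.0079]
 [ 0.9996 -0.0275  0.0027]
 [ 0.0029  0.0078 -1.    ]]
tab 386 0.16848100057317342
```

View pics/s9.png

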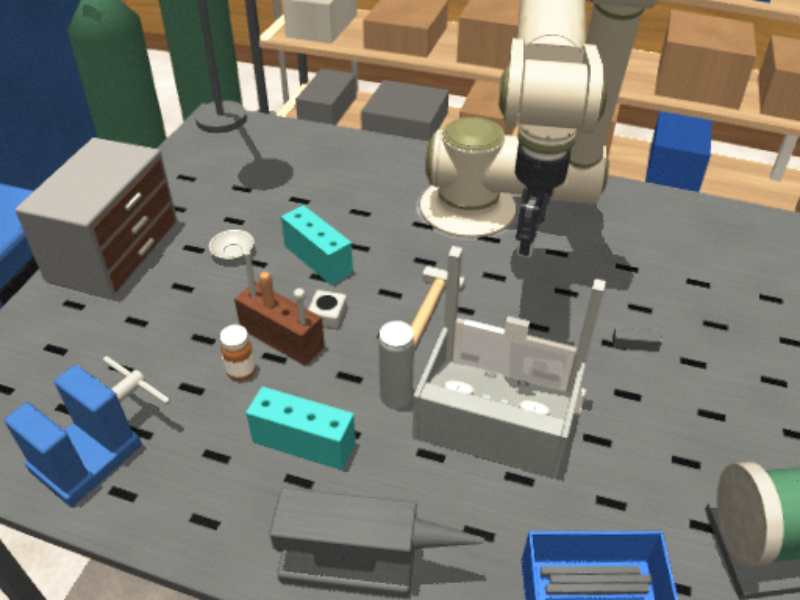

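The picture shows the guard down (tab at (517,328), measured top z 0.1685 m, i.e. joint 0), the punch back in its hole at (250,272), and everything else where it was.

```bash
python3 -c "
from rig import env
print(env.close_job())"
```

```text
the job is handed in; nothing more can be done
None
```

The job is handed in at about 25 s: guard slid to the top, right-hand reset button pushed fully in with the punch tip, punch seated back in its rack hole, and guard slid fully down again. The left-hand button was not touched, and the last scene picture shows everything else still in place.

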